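Refit and lock the coffee grinder's burr

ROBOT

A 7-joint arm with a two-finger parallel gripper is mounted at the origin on a cart in front of the work surface, level with it; the furniture and walls round the work are solid. World frame = base frame: x ahead of the robot, y to its left, z up, the work surface at z = 0. Lengths are in mm, angles in rad, forces in N, time in s.
With the tool pointing down it reaches from about 425 to 800 mm from the base axis. Payload 8.3 kg.
Tool frame: the origin (TCP) lies on the mounting face of the last link; the fingertips stand 173 mm ahead of it and the grasp point (between the pads) lies 155 mm ahead of it (hold_point_z is the distance from the TCP to the grasp point, in mm); z points along the fingers, y is the line along which they close (so a half turn about z gives the same grasp; the last joint's range is limited). The gripper opens to 85 mm and grips with 20 to 120 N. Pads are 22 mm wide; open, the fingers measure 114 mm over their backs; the gripper's body (76 mm by 85 mm) begins 54 mm behind the grasp point. The pads swing forward as they close: fully open they stand 13 mm farther back than shut.
Start: joints at [-1.247, 0.383, 0.016, 1.37, -0.006, 1.388, -0.046], TCP at [235.728, 578.834, 404.679] pointing down, gripper open.
Joint ranges: [-2.95, 2.95], [-0.25, 2.06], [-1.52, 1.56], [0.18, 2.33], [-1.44, 4.58], [0.02, 2.06], [-3.01, 3.01]. Speed limits (rad/s): [2.39, 2.39, 3.01, 3.01, 3.14, 3.14, 3.14].

INTERFACE

Orientations are given as a rotation vector (axis times angle).
In Python, from plant import * gives the robot as it stands.
- The arm moves only by the tool drive_tool, never from a script. Its argument "targets" is a list that holds one entry, the list of rows, each a list of 5 numbers: the closure, from 0 (fully open) to 1 (shut), then the shift along the world's x, y, z in mm, then the turn about the world's z in degrees. A call has 1 to 5 rows; each row is the pose to reach, as a shift and turn from the pose commanded when the call began; what a row does not reach only later rows make up. A row lasts 1/8 s, in which the tool goes at most 62.5 mm and 10.7 degrees, less where a joint would pass 70% of its speed; a pose out of reach is approached as far as the arm can. A call with a gripper value outside its range is refused whole. The fingers move at their own pace and stop on an object; "newtons" is the grip in N (left out, the last holds). Time passes only in rows, so rows that repeat a pose let the fingers close. It gives the time, the measured TCP pose, the force, the opening and the grip force at its end, in the units of the state.
- observe(): the state, without advancing time (a new reading comes with each control period).
- read_camera(name): name is "scene" or "top" or "wrist"; returns a dict with "image" (384x512x3 uint8, red, green, blue), "fx", "fy", "cx", "cy" (pixels), "cam_to_world" (4x4, takes a point from camera to world coordinates). Camera axes: x right, y down, z forward; pixel columns grow to the right and rows downward; lengths in mm; the calibration is good to about 2 mm. The wrist camera is an equidistant fisheye: a pixel r from the principal point sees the ray r / f radians off the axis. A picture is of the moment at which its call begins. There is no depth.
- finish_job(): hands the job in; it is judged then, once.
The state is a dict: "time": time; "q": joint angles; "qvel": joint speeds; "effort": joint torques, N m; "tool_pos": TCP position; "eef_rot": TCP orientation; "contact_force": force on the tool from outside, world axes, zero at the start; "torque": the same for the moment, N m; "gripper_width": opening from 0.0 (shut) to 1.0 (fully open); "finger_force": force on a finger pad.
Only numpy, scipy, OpenCV 4.12 (cv2) and the standard library are available. Lean on these libraries where they do the work, as an engineer would, in place of code of your own. Each camera call takes 0.05 s, during which the arm holds its last target. There are 200 camera calls.

TASK

The coffee grinder has been cleaned: put the steel burr back into the grinder's leaning mouth, its two ears going down through the two gaps, until it sits flush. Then turn it clockwise, about a quarter turn, until it clicks home against its stop, and let go. Leave the coffee jar, the teaspoon and the mug that stand near the work where they are.

Things in the scene. Friction and masses are not known exactly. Their poses are not given: they have to be found in the camera images.
- burr: Loose steel burr, about 120 g, 56 mm high, upright on the worktop. Origin: centre of its underside, z up its axis. Round body 33.6 mm across with a chamfered foot (28 mm), z 0 to 14 mm; at z 14 to 20 a disc 40 mm across with two round-ended ears along its x (56 mm over both, each 13 wide, 6 thick). A half turn makes no difference
- burr_bar (a point): Middle of the grey grip bar on top of the burr, on the burr's axis 45 mm above its underside; axes as the burr's. The bar is 10 mm thick along x, 34 mm long along y, and stands from 20 to 56 mm above the underside, so the fingers close on it along x
- grinder: Fixed coffee grinder, white with a black foot 180 x 124 mm, about 0.18 m high. Origin: underside, near the middle. Its head leans 32 degrees from vertical towards its own -x (the robot's side)
- mouth: Mouth at the top of the grinder's head. Origin: centre of the flat seat, 150 mm above the worktop; z out along the leaning axis. Hole 37 mm wide, 22 deep. Round the seat a white rim, 62 mm inside, 76 outside, 13 high; steel lips (8.5 to 13 mm above the seat) reach in from it to 22 mm from the axis, except in two gaps at +x and -x
- burr_seated (a point): On the mouth's axis 14 mm below the seat, axes as the mouth's: when the burr is in, flush (ears lying on the seat) and not yet turned, its origin is here, its z along this z and its x along this x, either way round. The gaps leave the ears about 10 degrees of play either way; it cannot be turned anticlockwise from here
- burr_locked (a point): Same point, turned 80 degrees clockwise (seen from above) about z: the locked burr has its x along this x, either way round, its ears under the lips and against stops. It turns lightly for 57 degrees, then against sprung rollers (up to 0.25 N m) whose peak is at 70.5 degrees; past the peak it snaps to 80 and stays, before it it slips back
- coffee_jar: Bystander: glass coffee jar with a black lid, 72 mm across, 134 mm high; origin at the centre of its underside
- spoon: Bystander: steel teaspoon, 130 x 26 x 11 mm, lying flat; origin under its middle
- white_mug: Bystander: white mug with handle, 82 x 112 x 94 mm; origin under its middle
Things that resemble listed ones, but are neither listed nor needed, are in the scene too. Several things have the shape of the burr; the one meant has the colours described above.

How it is judged:
By the outcome, as a careful person would: the job done as asked, in the order asked, and still so for the second after the job is handed in, with the robot touching nothing.
It also fails if it takes over 46 s, if anything falls off the work surface, if the arm or the gripper's body presses on something with over 40 N, if the wrist force passes 120 N, or if a joint passes its speed limit or range.

## Working session

There is one attempt and no reset: what is moved stays moved. The work goes in short steps, Python scripts to look and compute and a tool call to move; the robot and the scene stay as the last step left them, time stands still between calls to the robot, and variables do not carry over. Pictures are saved under pics/ and viewed, at most 10 in all, crops included, and the job is handed in when it is done.

Besides the shell and the picture viewer there is one more tool, called as a command line: name --argument value ..., lists and objects as JSON in quotes. drive_tool: Moves the arm, as the interface text tells. Its arguments: {"type":"object","properties":{"targets":{"type":"array"},"newtons":{"type":"number"}},"required":["targets"]}

```bash
ls; mkdir -p pics; python3 - <<'E'
from plant import *
import cv2, numpy as np
s=observe(); print({k:np.round(v,3).tolist() for k,v in s.items()})
ims=[]
for n in ("scene","top"):
    c=read_camera(n); cv2.imwrite(f"pics/{n}0.png",c["image"][:,:,::-1])
    np.savez(f"{n}0.npz",**c); print(n,c["fx"],c["fy"],c["cx"],c["cy"],np.round(c["cam_to_world"],3).tolist())
E
```

```text
pics
{'time': 0.0, 'q': [-1.247, 0.384, 0.016, 1.371, -0.006, 1.388, -0.047], 'qvel': [0.0, -0.002, -0.0, 0.002, -0.001, 0.002, 0.001], 'effort': [0.0, -62.759, 0.844, -37.184, 0.017, 0.014, 0.0], 'tool_pos': [235.675, 578.67, 403.662], 'eef_rot': [-0.604, -3.083, 0.003], 'contact_force': [-1.133, -0.425, -0.047], 'torque': [-0.016, 0.022, -0.004], 'finger_force': 0.0, 'gripper_width': 1.002}
scene 498.78607312574565 498.78607312574565 258.58182171756215 190.29223618963553 [[0.789, -0.471, 0.395, -57.964], [-0.615, -0.615, 0.494, -729.886], [0.01, -0.632, -0.775, 1307.8], [0.0, 0.0, 0.0, 1.0]]
top 425.1517846467892 425.1517846467892 262.0054129199077 200.30316426519863 [[-0.026, -0.996, 0.088, 456.957], [-1.0, 0.027, 0.015, 17.887], [-0.017, -0.088, -0.996, 1284.558], [0.0, 0.0, 0.0, 1.0]]
```

View pics/scene0.png

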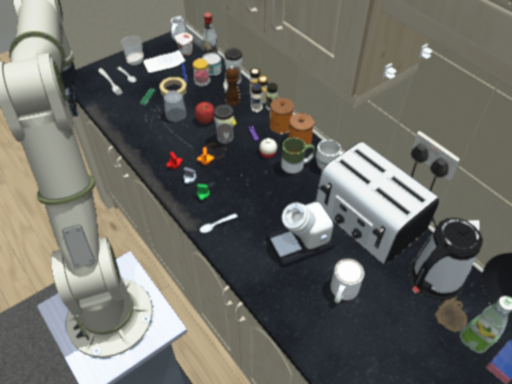

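View pics/top0.png

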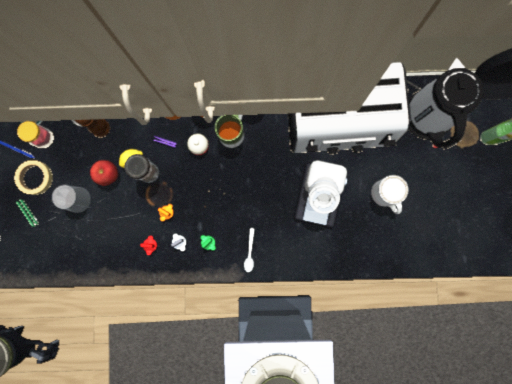

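Candidates for the burr in the top view: red (149,245), orange (166,212), grey/steel (179,242), green (208,243). The steel/grey one is the match, so I'll check it and the mouth close up.

```bash
python3 - <<'E'
import cv2, numpy as np
t=cv2.imread("pics/top0.png"); s=cv2.imread("pics/scene0.png")
f=lambda im,x,y,w,h: cv2.resize(im[y:y+h,x:x+w],(400,300),interpolation=cv2.INTER_CUBIC)
cv2.imwrite("pics/crop1.png",np.vstack([np.hstack([f(t,159,227,40,30),f(t,286,160,80,60)]),np.hstack([f(s,170,160,40,30),f(s,270,195,80,60)])]))
E
```

```text
(no output)
```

View pics/crop1.png

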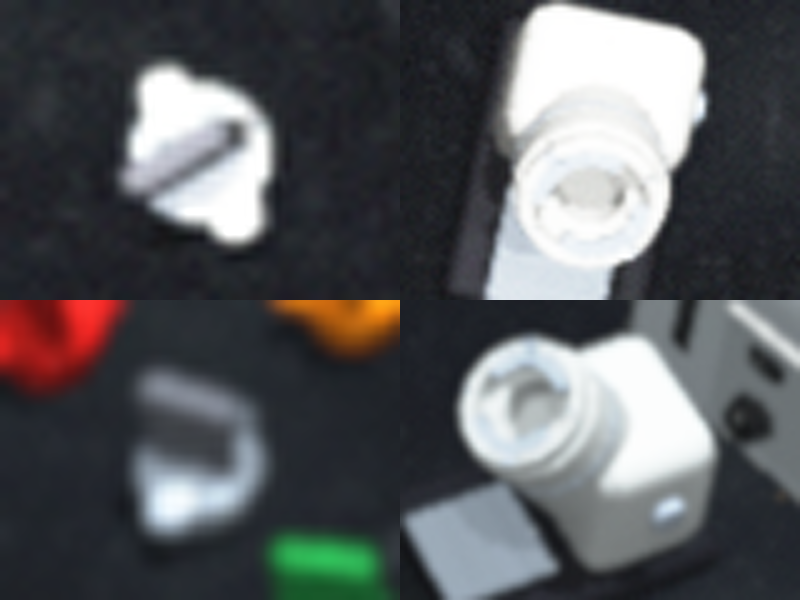

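The steel burr has its grey bar on top, with the ears near top px (175.5,235.5) and (183,249.5) and the bar running across them. The mouth ring is centred near top px (324,198), with gaps not yet clear. Next I'll compute positions.

```bash
cat > h.py <<'E'
import numpy as np, cv2
from scipy.spatial.transform import Rotation as R
def ray(c,u,v,fish=False):
    x,y=(u-c["cx"])/c["fx"],(v-c["cy"])/c["fy"]
    if fish:
        r=np.hypot(x,y); k=np.sin(r)/r if r>1e-9 else 1; d=np.array([x*k,y*k,np.cos(r)])
    else: d=np.array([x,y,1.])
    T=np.array(c["cam_to_world"]); d=T[:3,:3]@d; return T[:3,3],d/np.linalg.norm(d)
def onz(c,u,v,z,fish=False):
    o,d=ray(c,u,v,fish); return o+d*(z-o[2])/d[2]
def cross(rs):
    A=sum(np.eye(3)-np.outer(d,d) for o,d in rs); b=sum((np.eye(3)-np.outer(d,d))@o for o,d in rs)
    return np.linalg.solve(A,b)
def proj(c,p,fish=False):
    T=np.array(c["cam_to_world"]); q=T[:3,:3].T@(np.asarray(p,float)-T[:3,3])
    if fish:
        r=np.hypot(q[0],q[1]); k=np.arctan2(r,q[2])/max(r,1e-9); return c["cx"]+c["fx"]*k*q[0],c["cy"]+c["fy"]*k*q[1]
    return c["cx"]+c["fx"]*q[0]/q[2],c["cy"]+c["fy"]*q[1]/q[2]
E
python3 - <<'E'
from h import *
t=np.load("top0.npz");s=np.load("scene0.npz")
a=onz(t,175.5,235.5,20);b=onz(t,183,249.5,20)
print("ears",a.round(1),b.round(1),"mid",((a+b)/2).round(1),"ang",np.degrees(np.arctan2(*(a-b)[1::-1])))
e=[onz(t,159+x/10,227+y/10,56).round(1) for x,y in((127,187),(240,130))];print("bar",e)
m=cross([ray(t,286+(590-400)/5,160+190/5),ray(s,270+520/5-0,195+(400-300)/5)]);print("x",m)
m=cross([ray(t,286+190/5,160+190/5),ray(s,270+122/5,195+105/5)]);print("mouth",m.round(1))
for n,c,p in(("mug",t,(392,192)),("spoon",t,(250,250))):print(n,onz(c,*p,30).round(0))
from plant import *
o=observe();M=R.from_rotvec(o["eef_rot"]).as_matrix();print(M.round(3),o["tool_pos"])
E
```

```text
ears [470.9 296.4  20. ] [428.9 274.4  20. ] mid [449.9 285.4  20. ] ang 27.64845708414589
bar [array([441.5, 299.7,  56. ]), array([457. , 266.9,  56. ])]
x [ 628.62421179 -209.12311841  190.22819296]
mouth [ 557.3 -130.2  149.2]
mug [ 582. -348.   30.]
spoon [423.  75.  30.]
[[-0.926  0.377 -0.001]
 [ 0.377  0.926 -0.002]
 [-0.    -0.002 -1.   ]] [235.70964717 578.69852995 403.79015734]
```

drive_tool --targets '[[[0,44,-60,0,-8],[0,80,-108,0,-16],[0,116,-157,0,-24],[0,152,-206,0,-32],[0,188,-255,0,-40]]]'

```text
time: 0.72
tool_pos: [422.0, 325.4, 404.4]
eef_rot: [-1.628, -2.687, 0.0]
contact_force: [1.1, 0.8, 1.3]
gripper_width: 1.0
finger_force: 0.0
```

drive_tool --targets '[[[0,6,-60,0,0],[0,12,-120,0,0],[0,18,-180,0,0],[0,24,-240,0,0],[0,30,-300,0,0]]]'

```text
time: 1.35
tool_pos: [450.8, 25.3, 404.6]
eef_rot: [-1.621, -2.69, -0.0]
contact_force: [0.9, 0.3, -0.1]
gripper_width: 1.003
finger_force: 0.0
```

drive_tool --targets '[[[0,6,-60,0,0],[0,10,-105,0,0],[0,10,-130,0,0],[0,10,-130,0,0]]]'

```text
time: 1.85
tool_pos: [460.7, -104.9, 404.5]
eef_rot: [-1.628, -2.687, 0.001]
contact_force: [-0.2, -0.1, 0.0]
gripper_width: 1.001
finger_force: 0.0
```

```bash
python3 - <<'E'
from plant import *
from h import *
c=read_camera("wrist"); np.savez("w1.npz",**c); im=c["image"][:,:,::-1]
print(c["fx"],c["cx"],c["cy"],np.round(c["cam_to_world"],3).tolist(),observe()["tool_pos"])
u,v=proj(c,[557,-130,155],True);print(u,v)
u,v=int(u),int(v);k=im[max(v-50,0):v+50,max(u-66,0):u+66]
cv2.imwrite("pics/w1.png",np.hstack([cv2.resize(im,(400,300)),cv2.resize(k,(400,300),interpolation=cv2.INTER_CUBIC)]))
print(k.shape,max(u-66,0),max(v-50,0))
E
```

```text
297.3186396354542 261.0287122987674 192.37840882052168 [[0.887, 0.444, 0.13, 427.084], [0.463, -0.851, -0.249, -42.626], [-0.0, 0.281, -0.96, 373.826], [0.0, 0.0, 0.0, 1.0]] [ 460.94688751 -103.14938876  404.42695044]
345.8937592294942 272.29627256977966
(100, 132, 3) 279 222
```

View pics/w1.png

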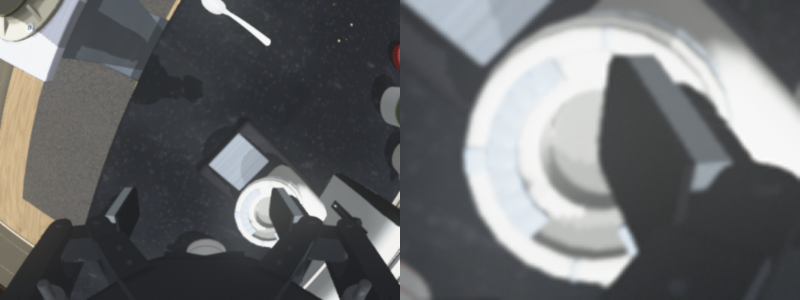

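A gap shows at crop (585,240), with the lip curving round the left side. A finger hides the rest, so I'll centre the view over the mouth.

drive_tool --targets '[[[0,45,-22,0,0],[0,80,-35,0,0],[0,80,-35,0,0]]]'

```text
time: 2.28
tool_pos: [543.1, -136.1, 403.1]
eef_rot: [-1.618, -2.691, 0.004]
contact_force: [-0.4, -0.2, -1.0]
gripper_width: 0.997
finger_force: 0.0
```

```bash
python3 - <<'E'
from plant import *
from h import *
c=read_camera("wrist"); np.savez("w2.npz",**c); im=c["image"][:,:,::-1]
print(np.round(c["cam_to_world"],3).tolist())
u,v=proj(c,[557,-130,155],True);print(u,v)
u,v=int(u),int(v);k=im[v-60:v+60,u-80:u+80]
cv2.imwrite("pics/w2.png",cv2.resize(k,(800,600),interpolation=cv2.INTER_CUBIC))
print(u-80,v-60)
E
```

```text
[[0.884, 0.45, 0.129, 508.994], [0.468, -0.848, -0.249, -74.123], [-0.003, 0.281, -0.96, 372.435], [0.0, 0.0, 0.0, 1.0]]
282.8392005689668 202.5861044063883
202 142
```

View pics/w2.png

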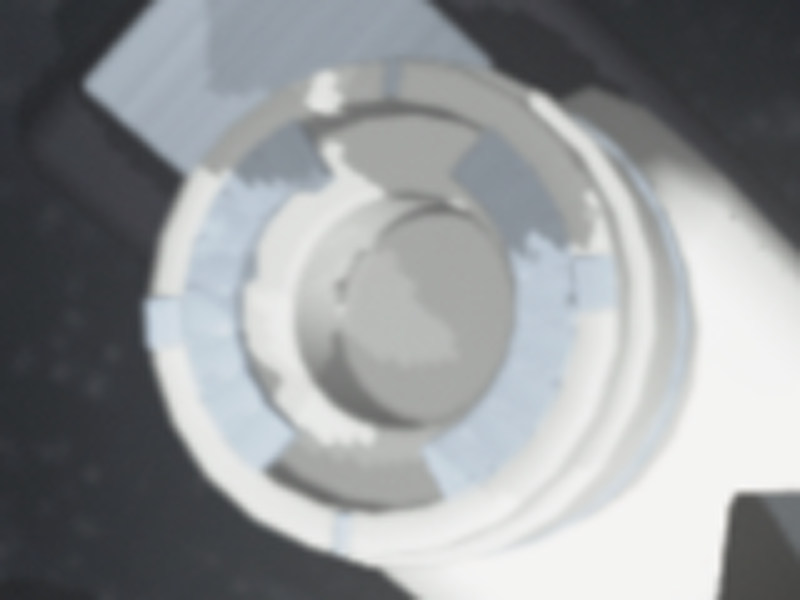

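The gaps lie at crop (395,130) and (355,475). Rim marks are at (392,78), (342,530), (162,320) and (594,280). I'll fit the mouth pose from these points.

```bash
python3 - <<'E'
from h import *
from scipy.optimize import least_squares
c=np.load("w2.npz")
uv=np.array([(392,78),(342,530),(162,320),(594,280)])/5+[202,142]
def pts(p,tilt):
    Rm=R.from_euler("ZYZ",[p[2],-tilt,p[3]],degrees=True)
    L=np.array([[34.5,0,13],[-34.5,0,13],[0,34.5,13],[0,-34.5,13]])
    return Rm, Rm.apply(L)+[p[0],p[1],150 if len(p)<5 else p[4]]
for az in(0,20):
  for nm in (0,1):
    f=lambda p:(np.array([proj(c,q,True) for q in pts(p[:4] if not nm else [*p[:4],p[5]],32 if not nm else p[4])[1]])-uv[[0,1,2,3]]).ravel()
    p0=[557,-130,az,110]+([32,150] if nm else [])
    r=least_squares(f,p0); Rm=pts(r.x[:4],32 if not nm else r.x[4])[0]
    print(nm,r.x.round(1),"res",np.abs(r.fun).max().round(2)); print(Rm.as_matrix().round(3).tolist())
E
```

```text
0 [ 556.9 -133.4  -24.8  145. ] res 3.72
[[-0.39, -0.785, -0.481], [0.812, -0.54, 0.222], [-0.434, -0.304, 0.848]]
1 [ 557.1 -131.2  -22.3  144.1   49.   163.1] res 1.4
[[-0.268, -0.663, -0.699], [0.744, -0.603, 0.286], [-0.611, -0.443, 0.656]]
0 [ 556.9 -133.4  -24.8  145. ] res 3.72
[[-0.39, -0.785, -0.481], [0.812, -0.54, 0.222], [-0.434, -0.304, 0.848]]
1 [ 557.1 -131.2  -22.3  144.1   49.   163.1] res 1.4
[[-0.268, -0.663, -0.699], [0.744, -0.603, 0.286], [-0.611, -0.443, 0.656]]
```

```bash
cat > fit.py <<'E'
from h import *
from scipy.optimize import least_squares
c=np.load("w2.npz")
S=lambda L:np.array(L)/5+[202,142]
cor=S([(330,180),(455,175),(297,432),(425,455)]); out=S([(300,125),(480,130),(265,468),(443,498)])
mk=S([(392,78),(342,530)]); lr=S([(162,320),(594,280)])
P=lambda r,a,z=13:np.array([r*np.cos(np.radians(a)),r*np.sin(np.radians(a)),z])
def model(p):
    x,y,az,roll,g,h=p[:6]; tilt=p[6] if len(p)>6 else 32
    Rm=R.from_euler("ZYZ",[az,-tilt,roll],degrees=True)
    L=[P(22,g),P(22,-g),P(22,180-g),P(22,180+g),P(31,g),P(31,-g),P(31,180-g),P(31,180+g),P(34.5,0),P(34.5,180)]
    if LR: L+=[P(34.5,90),P(34.5,-90)]
    return Rm,Rm.apply(L)+[x,y,h]
for LR in (0,1):
 for free in (0,1):
  obs=np.vstack([cor,out,mk]+([lr] if LR else []))
  f=lambda p:np.r_[(np.array([proj(c,q,True) for q in model(p)[1]])-obs).ravel(),(p[5]-150)/3]
  r=least_squares(f,[557,-130,0,110,25,150]+([32] if free else []),loss="soft_l1")
  Rm=model(r.x)[0].as_matrix()
  print(LR,free,r.x.round(1),"res",f(r.x)[:-1].reshape(-1,2).round(1).tolist());print(Rm.round(3).tolist())
E
python3 fit.py
```

```text
0 0 [ 558.4 -132.6  -11.5  127.6   28.1  149.7] res [[-1.6, -1.1], [-1.1, 1.4], [-0.3, -1.2], [-0.4, -2.4], [0.5, -0.5], [0.3, 0.2], [0.1, 1.1], [0.2, 0.3], [0.5, 0.4], [1.1, 0.6]]
[[-0.349, -0.78, -0.519], [0.88, -0.464, 0.105], [-0.323, -0.42, 0.848]]
0 1 [ 559.1 -132.1   -7.8  124.7   29.   150.7   36.2] res [[-1.5, -0.9], [-1.1, 1.3], [-0.2, -1.5], [-0.5, -2.6], [0.6, -0.0], [0.3, 0.0], [0.2, 0.7], [0.1, 0.2], [0.5, 0.3], [0.9, 0.7]]
[[-0.344, -0.734, -0.586], [0.876, -0.475, 0.08], [-0.337, -0.486, 0.807]]
1 0 [ 557.9 -133.8  -22.8  139.1   27.3  149.5] res [[-1.8, -1.0], [-1.5, 0.9], [-0.3, -0.7], [-0.3, -2.9], [0.2, -0.2], [-0.3, -0.3], [-0.1, 2.0], [0.5, -0.2], [0.1, 0.9], [1.3, 0.7], [0.4, -5.8], [0.9, 7.8]]
[[-0.338, -0.804, -0.489], [0.852, -0.482, 0.205], [-0.401, -0.347, 0.848]]
1 1 [ 558.4 -133.5  -22.4  140.    27.5  151.9   37.9] res [[-1.5, -0.5], [-1.5, 0.4], [-0.5, -0.7], [-0.4, -3.6], [0.6, 0.7], [-0.4, -0.8], [-0.3, 2.2], [0.4, -0.8], [0.2, 1.2], [1.0, 0.8], [1.2, -4.7], [0.8, 5.9]]
[[-0.314, -0.76, -0.568], [0.824, -0.516, 0.234], [-0.471, -0.395, 0.789]]
```

The left and right marks are probably at the lock angle (80° clockwise), so I'll refit with that.

```bash
sed -i 's/P(34.5,90),P(34.5,-90)/P(34.5,100),P(34.5,-80)/' fit.py; python3 fit.py | tail -4
```

```text
1 0 [ 558.1 -133.1  -16.9  132.8   27.8  149.5] res [[-1.6, -1.3], [-1.2, 1.1], [-0.6, -1.3], [-0.6, -2.8], [0.5, -0.6], [0.2, -0.2], [-0.3, 1.2], [0.1, -0.0], [0.5, 0.4], [0.8, 0.5], [0.9, 0.9], [0.6, 0.3]]
[[-0.338, -0.793, -0.507], [0.869, -0.469, 0.154], [-0.36, -0.389, 0.848]]
1 1 [ 558.  -133.1  -17.2  133.    27.7  149.4   31.7] res [[-1.7, -1.3], [-1.2, 1.1], [-0.5, -1.3], [-0.6, -2.8], [0.4, -0.7], [0.2, -0.2], [-0.3, 1.2], [0.1, -0.0], [0.5, 0.4], [0.9, 0.5], [0.8, 0.8], [0.6, 0.4]]
[[-0.339, -0.796, -0.502], [0.87, -0.468, 0.155], [-0.358, -0.384, 0.851]]
```

The mouth fit is now consistent, with a free tilt of 31.7°. Seat (558,-133,149.5), axis (-0.51,0.15,0.85), gap axis (-0.34,0.87,-0.36). Next I'll go to the burr.

drive_tool --targets '[[[0.3,-13,60,0,0],[0.5,-26,120,0,0],[0.6,-39,180,0,0],[0.6,-52,240,0,0],[0.6,-65,300,0,0]]]'

```text
time: 2.95
tool_pos: [474.0, 164.6, 405.3]
eef_rot: [-1.619, -2.692, -0.002]
contact_force: [2.1, -0.0, 0.8]
gripper_width: 0.401
finger_force: 0.0
```

drive_tool --targets '[[[0.6,-13,60,0,0],[0.6,-28,119,-40,0],[0.6,-28,119,-60,0],[0.6,-28,119,-60,0]]]'

```text
time: 3.45
tool_pos: [445.8, 282.2, 343.2]
eef_rot: [-1.616, -2.692, 0.006]
contact_force: [0.8, -0.9, 0.2]
gripper_width: 0.403
finger_force: 0.0
```

```bash
python3 - <<'E'
from plant import *
from h import *
c=read_camera("wrist"); np.savez("w3.npz",**c); im=c["image"][:,:,::-1]
o=observe();M=R.from_rotvec(o["eef_rot"]).as_matrix();print(o["tool_pos"],np.degrees(np.arctan2(M[1,1],M[0,1])),o["gripper_width"],o["q"])
u,v=proj(c,[450,284,30],True);print(u,v)
u,v=int(u),int(v);k=im[v-60:v+60,u-80:u+80]
cv2.imwrite("pics/w3.png",cv2.resize(k,(800,600),interpolation=cv2.INTER_CUBIC))
print(u-80,v-60)
E
```

```text
[447.14529824 281.23194474 344.82001435] 27.91067196696598 0.39767439649739983 [-0.98550081  0.22099406  0.42342706  1.74029463 -0.09659083  1.20219609
 -0.04906912]
267.8475632828706 180.95931575882335
187 120
```

View pics/w3.png

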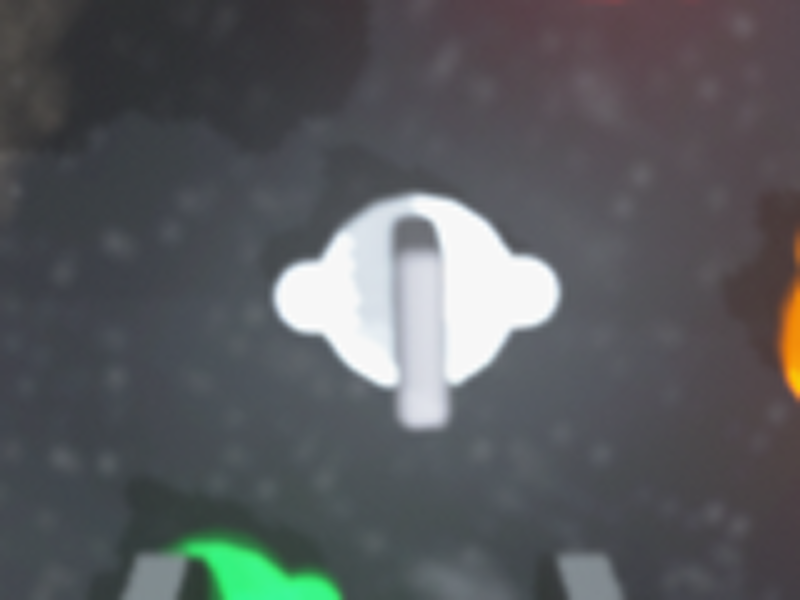

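The burr is seen with ear ends at crop (275,298) and (560,292) and bar-top ends at (420,250) and (424,428). The nearby green and orange ones stay clear of the fingers.

```bash
python3 - <<'E'
from h import *
c=np.load("w3.npz"); g=lambda x,y,z:onz(c,187+x/5,120+y/5,z,True)
a,b=g(275,298,20),g(560,292,20); print(a.round(1),b.round(1),((a+b)/2).round(1),np.linalg.norm(a-b),np.degrees(np.arctan2(*(b-a)[1::-1])))
a,b=g(420,250,56),g(424,428,56); print(((a+b)/2).round(1),np.linalg.norm(a-b),np.degrees(np.arctan2(*(b-a)[1::-1])))
E
```

```text
[427.5 270.8  20. ] [478.  299.2  20. ] [452.8 285.   20. ] 57.92803136114239 29.3651713132894
[452.4 285.3  56. ] 33.12616055629217 -60.201977586645995
```

drive_tool --targets '[[[0.6,6,3.5,-50,1.5],[0.6,6,3.5,-100,1.5],[0.6,6,3.5,-135,1.5],[0.6,6,3.5,-140,1.5],[0.6,6,3.5,-140,1.5]]]'

```text
time: 4.12
tool_pos: [455.1, 284.6, 206.6]
eef_rot: [1.587, 2.71, 0.003]
contact_force: [-0.1, 0.5, 0.2]
gripper_width: 0.399
finger_force: 0.0
```

drive_tool --targets '[[[1,0,0,0,0],[1,0,0,0,0],[1,0,0,0,0]]]' --newtons 20

```text
time: 4.5
tool_pos: [454.8, 285.1, 206.3]
eef_rot: [1.586, 2.711, 0.004]
contact_force: [-1.4, -0.2, 7.6]
gripper_width: 0.112
finger_force: 26.4
```

drive_tool --targets '[[[1,-3,6,0.5,0],[1,-6.5,12,1,0],[1,-10,18,0.5,0],[1,-13.5,24,-1,0],[1,-14,25,-1,0]]]'

```text
time: 5.12
tool_pos: [441.3, 309.3, 205.5]
eef_rot: [1.587, 2.709, 0.002]
contact_force: [0.1, -8.8, 19.1]
gripper_width: 0.108
finger_force: 30.1
```

```bash
python3 - <<'E'
from plant import *
from h import *
c=read_camera("wrist"); np.savez("w4.npz",**c); im=c["image"][:,:,::-1]
o=observe();print(o["tool_pos"],o["contact_force"],o["gripper_width"])
t=read_camera("scene")["image"][:,:,::-1]
cv2.imwrite("pics/w4.png",np.hstack([cv2.resize(im[100:384,60:440],(480,360)),cv2.resize(t[150:210,165:215],(300,360),interpolation=cv2.INTER_CUBIC)]))
E
```

```text
[441.29553748 309.22342488 205.46732248] [ 0.45055125 -8.94902593 17.7898939 ] 0.11345628235800861
```

View pics/w4.png

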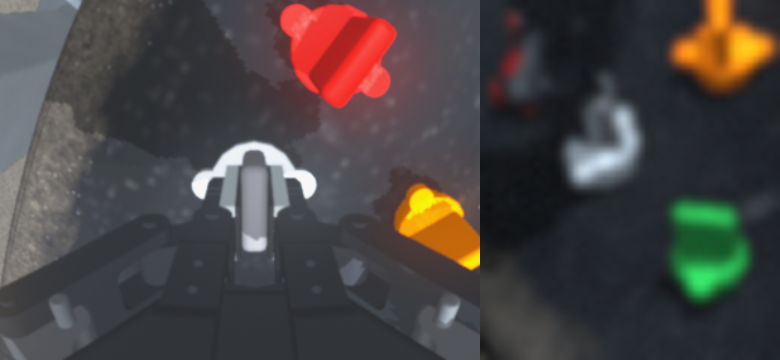

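```bash
python3 - <<'E'
from h import *
c=np.load("w4.npz"); a=np.radians(29.4); h=np.array([np.cos(a),np.sin(a),0]); d=np.array([-h[1],h[0],0])
G=np.array([440.5,309.5,51])
for th in (0,10,20,30):
    t=np.radians(th); z=np.cos(t)*np.array([0,0,1])+np.sin(t)*d; y=np.cross(z,h)
    O=G-51*z
    print(th,[tuple(np.round((np.array(proj(c,O+L[0]*h+L[1]*y+L[2]*z,True))-[60,100])*[480/380,360/284],0)) for L in((28,0,17),(-28,0,17),(0,20,17),(0,17,56),(0,-17,56))])
E
```

```text
0 [(np.float64(315.0), np.float64(166.0)), (np.float64(193.0), np.float64(167.0)), (np.float64(254.0), np.float64(125.0)), (np.float64(254.0), np.float64(168.0)), (np.float64(254.0), np.float64(248.0))]
10 [(np.float64(314.0), np.float64(178.0)), (np.float64(194.0), np.float64(179.0)), (np.float64(254.0), np.float64(136.0)), (np.float64(254.0), np.float64(163.0)), (np.float64(254.0), np.float64(250.0))]
20 [(np.float64(314.0), np.float64(191.0)), (np.float64(194.0), np.float64(191.0)), (np.float64(254.0), np.float64(149.0)), (np.float64(254.0), np.float64(159.0)), (np.float64(254.0), np.float64(251.0))]
30 [(np.float64(314.0), np.float64(203.0)), (np.float64(194.0), np.float64(204.0)), (np.float64(254.0), np.float64(162.0)), (np.float64(254.0), np.float64(157.0)), (np.float64(254.0), np.float64(250.0))]
```

drive_tool --targets '[[[1,0,0,12,0],[1,14,-26,12,0],[1,14,-26,0,0],[1,10,-19,-1,0],[1,7,-13,-1.5,0]]]'

```text
time: 5.85
tool_pos: [448.0, 296.6, 202.9]
eef_rot: [1.587, 2.709, 0.001]
contact_force: [2.1, -4.4, 9.4]
gripper_width: 0.109
finger_force: 31.1
```

drive_tool --targets '[[[1,-4,7,-0.5,0],[1,-7,13,-1,0],[1,-7,13,-1,0]]]'

```text
time: 6.22
tool_pos: [440.2, 310.9, 201.8]
eef_rot: [1.585, 2.712, 0.002]
contact_force: [1.2, -1.9, 8.4]
gripper_width: 0.115
finger_force: 31.6
```

```bash
cat > tilt.py <<'E'
from plant import *
from h import *
import sys
# ear tips found by brightness: white blob in front of the pads, print its extents
c=read_camera("wrist"); np.savez(sys.argv[1]+".npz",**c); im=c["image"][:,:,::-1]
o=observe();print(np.round(o["tool_pos"],1),np.round(o["contact_force"],1),o["gripper_width"])
m=(im.min(2)>150).astype(np.uint8); n,l,s,ce=cv2.connectedComponentsWithStats(m)
for i in range(1,n):
    if s[i,4]>60 and 190<ce[i][0]<330 and 170<ce[i][1]<310:
        ys,xs=np.where(l==i); print(s[i],"row of leftmost",ys[xs==xs.min()].mean(),"rightmost",ys[xs==xs.max()].mean())
M=R.from_rotvec(o["eef_rot"]).as_matrix(); h=M[:,1]; h=h/np.linalg.norm(h); d=np.cross([0,0,1],h)
for sg in (1,):
  G=o["tool_pos"]+M[:,2]*155
  for th in (0,10,20,30,40):
    t=np.radians(th); z=np.cos(t)*np.array([0,0,1])+np.sin(t)*d; y=np.cross(z,h); O=G-51*z
    print(th,[tuple(np.round(proj(c,O+L[0]*h+L[1]*y+L[2]*z,True),0).astype(int).tolist()) for L in((28,0,17),(-28,0,17),(0,20,20),(0,-17,56))])
E
python3 tilt.py w5
```

```text
[440.2 310.8 201.8] [ 1.1 -1.9  6.5] 0.10890684321239127
[252 230  19   6  68] row of leftmost 233.5 rightmost 233.0
[252 238  19  68 903] row of leftmost 298.0 rightmost 298.0
[212 253  10  16 100] row of leftmost 263.5 rightmost 255.5
[301 253  10  15  97] row of leftmost 255.0 rightmost 263.5
0 [(310, 232), (215, 232), (263, 202), (263, 296)]
10 [(310, 242), (215, 242), (263, 210), (263, 298)]
20 [(310, 251), (215, 252), (263, 218), (263, 299)]
30 [(310, 261), (215, 261), (263, 228), (263, 298)]
40 [(310, 271), (215, 271), (263, 238), (263, 296)]
```

Ear row ≈262 means a tilt of about 31°, which is what's wanted. Carrying it to the mouth now.

drive_tool --targets '[[[1,0,0,40,0],[1,0,-5,95,8],[1,4,-50,140,18],[1,12,-100,170,28],[1,20,-150,190,38]]]' --newtons 40

```text
time: 6.9
tool_pos: [459.8, 159.5, 392.5]
eef_rot: [0.605, 3.082, 0.002]
contact_force: [-0.1, -0.3, -1.9]
gripper_width: 0.11
finger_force: 39.8
```

drive_tool --targets '[[[1,10,-55,0,10],[1,20,-110,0,20],[1,32,-165,0,30],[1,44,-220,0,37],[1,52,-270,0,38]]]'

```text
time: 7.52
tool_pos: [512.6, -109.7, 390.7]
eef_rot: [0.429, -3.112, -0.002]
contact_force: [1.6, -0.0, -0.9]
gripper_width: 0.104
finger_force: 39.8
```

drive_tool --targets '[[[1,3,-22,0,0],[1,3,-22,0,0]]]'

```text
time: 7.78
tool_pos: [515.1, -133.3, 390.5]
eef_rot: [0.414, -3.113, 0.0]
contact_force: [-0.1, 0.3, -2.0]
gripper_width: 0.111
finger_force: 39.8
```

```bash
python3 tilt.py w6; python3 - <<'E'
from plant import *
from h import *
o=observe();M=R.from_rotvec(o["eef_rot"]).as_matrix();print(np.degrees(np.arctan2(M[1,1],M[0,1])),np.round(o["q"],2))
c=np.load("w6.npz"); cv2.imwrite("pics/w6.png",cv2.resize(c["image"][130:384,130:400,::-1],(638,600),interpolation=cv2.INTER_CUBIC))
E
```

```text
[ 515.3 -131.5  390.5] [ 0.2  0.9 -1.1] 0.1119397783869666
[ 171  149  134  129 6975] row of leftmost 255.0 rightmost 177.0
[301 253  10  15  92] row of leftmost 255.0 rightmost 264.0
[245 284  26  42 779] row of leftmost 315.0 rightmost 318.0
0 [(313, 235), (218, 236), (266, 205), (267, 300)]
10 [(313, 245), (218, 245), (266, 213), (267, 301)]
20 [(312, 254), (219, 255), (266, 222), (267, 302)]
30 [(312, 264), (219, 265), (266, 231), (267, 301)]
40 [(313, 274), (219, 274), (266, 241), (267, 300)]
105.3147879083626 [-0.37  0.21  0.66  1.67 -0.14  1.3   2.15]
```

View pics/w6.png

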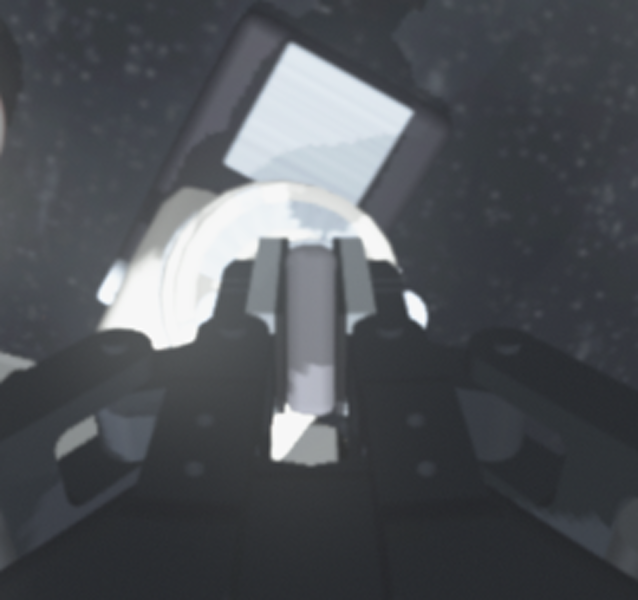

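```bash
python3 - <<'E'
from h import *
from scipy.optimize import least_squares
c=np.load("w6.npz"); G=np.array([515.2,-132.5,235.5]); a=np.radians(105.3); h=np.array([np.cos(a),np.sin(a),0]); d=np.array([-h[1],h[0],0])
def burr(p):
    t=np.radians(p[0]); z=np.cos(t)*np.array([0,0,1])+np.sin(t)*d; y=np.cross(z,h); return z,y,G-p[2]*z-p[1]*y
def f(p):
    z,y,O=burr(p); r=lambda L:proj(c,O+L[0]*h+L[1]*y+L[2]*z,True)[1]
    return [r((28,0,17))-264,r((0,17,56))-233.7,r((0,-17,56))-305.6,(p[2]-50)/2]
r=least_squares(f,[30,0,50]); z,y,O=burr(r.x); print(r.x,r.fun,"z",z.round(3),"foot-G",(O-G).round(1))
m=np.array([-.507,.154,.848]);seat=np.array([558,-133,149.5])
for k in(25,10,0,-4): print(k,"TCP target",(seat+k*m-(O-G)+[0,0,155]).round(1))
E
```

```text
[26.61973106  1.96589983 50.43624652] [-0.02321803 -0.19586081  0.22223216  0.21812326] z [-0.432 -0.118  0.894] foot-G [ 23.5   6.4 -44.2]
25 TCP target [ 521.8 -135.6  369.9]
10 TCP target [ 529.4 -137.9  357.2]
0 TCP target [ 534.5 -139.4  348.7]
-4 TCP target [ 536.5 -140.   345.3]
```

drive_tool --targets '[[[1,6.5,-3,-20,0],[1,11,-4.5,-28,0],[1,14,-5.5,-33,0],[1,16.5,-6,-37,0],[1,16.5,-6,-37,0]]]' --newtons 30

```text
time: 8.45
tool_pos: [531.8, -138.0, 354.2]
eef_rot: [0.42, -3.113, 0.0]
contact_force: [0.2, 0.8, -1.8]
gripper_width: 0.112
finger_force: 39.8
```

drive_tool --targets '[[[1,1.5,-0.5,-3,0],[1,3,-1,-5.5,0],[1,4,-1.5,-7,0],[1,4,-1.5,-7,0]]]' --newtons 20

```text
time: 8.95
tool_pos: [535.8, -137.8, 347.0]
eef_rot: [0.423, -3.113, -0.005]
contact_force: [-1.2, 6.5, -0.8]
gripper_width: 0.116
finger_force: 40.0
```

drive_tool --targets '[[[1,0,2,0,0],[1,1,2,-2,0],[1,2,2,-4,0],[1,2,2,-4,0]]]'

```text
time: 9.45
tool_pos: [537.7, -137.2, 343.1]
eef_rot: [0.42, -3.113, -0.001]
contact_force: [-1.6, 3.2, -0.7]
gripper_width: 0.104
finger_force: 39.9
```

drive_tool --targets '[[[1,0.5,1,-1.5,0],[1,1.5,1,-3,0],[1,2,1.5,-4.5,0],[1,2,1.5,-4.5,0]]]'

```text
time: 9.95
tool_pos: [539.3, -137.1, 340.1]
eef_rot: [0.417, -3.114, -0.0]
contact_force: [-10.7, 3.4, 14.1]
gripper_width: 0.114
finger_force: 42.2
```

drive_tool --targets '[[[0.8,0,0,0,0],[0.7,0,0,0,0],[0.7,0,0,5,0],[0.7,-15,5,45,0],[0.7,-30,10,60,0]]]'

```text
time: 10.58
tool_pos: [509.8, -126.8, 400.9]
eef_rot: [-0.418, 3.111, -0.002]
contact_force: [0.7, -0.3, 0.1]
gripper_width: 0.299
finger_force: 0.0
```

```bash
python3 - <<'E'
from plant import *
from h import *
o=observe();print(o["tool_pos"],o["contact_force"],o["gripper_width"])
c=read_camera("wrist"); np.savez("w7.npz",**c)
s=read_camera("scene")["image"][195:255,270:350,::-1]; t=read_camera("top")["image"][160:220,286:366,::-1]
w=c["image"][:,:,::-1]; u,v=proj(c,[558,-133,150],True);print(u,v);u,v=int(u),int(v)
u0,v0=min(max(u-60,0),512-120),min(max(v-50,0),384-100);print(u0,v0)
k=cv2.resize(w[v0:v0+100,u0:u0+120],(480,400),interpolation=cv2.INTER_CUBIC)
q=np.vstack([cv2.resize(x,(267,200),interpolation=cv2.INTER_CUBIC) for x in(s,t)])
cv2.imwrite("pics/w7.png",np.hstack([k,q]))
E
```

```text
[ 509.7897221  -126.77661014  400.93345103] [ 0.73115778 -0.25485412  0.05300588] 0.298758406449169
240.27285883178504 252.02338021338767
180 202
```

View pics/w7.png

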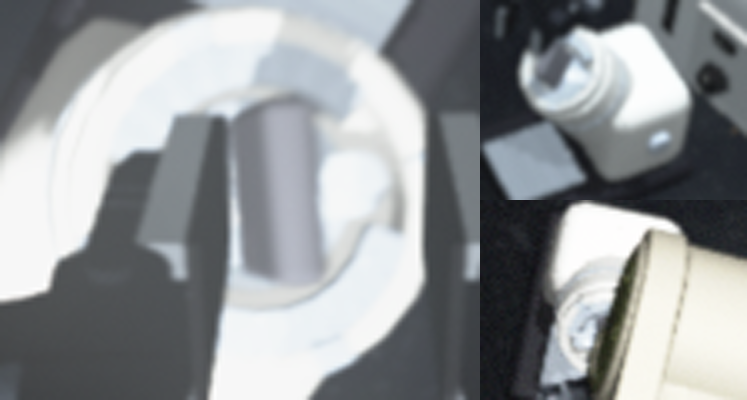

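The burr is in the mouth. Its visible ear, at crop (360,185), lies in the gap between the lips, and the bar top runs from (288,103) to (302,278). I'll check flushness by projection.

```bash
python3 - <<'E'
from h import *
c=np.load("w7.npz"); X=np.array([-.338,.869,-.36]);Y=np.array([-.795,-.469,-.387]);m=np.array([-.507,.154,.848]);seat=np.array([558,-133,149.5])
P=lambda p:tuple(((np.array(proj(c,p,True))-[180,202])*4).round(0).astype(int).tolist())
for k in(0,4):
  for phi in(0,-10,-20):
    a=np.radians(phi);x=np.cos(a)*X+np.sin(a)*Y;y=np.cross(m,x);O=seat+(k-14)*m
    print(k,phi,"bar ends",P(O+17*y+56*m),P(O-17*y+56*m),"ear",P(O+28*x+20*m),"edges",P(O+5*x+56*m),P(O-5*x+56*m))
E
```

```text
0 0 bar ends (269, 106) (316, 292) ear (373, 166) edges (319, 193) (266, 207)
0 -10 bar ends (285, 103) (300, 295) ear (377, 188) edges (320, 197) (265, 202)
0 -20 bar ends (301, 104) (284, 296) ear (377, 211) edges (320, 202) (265, 197)
4 0 bar ends (274, 104) (323, 294) ear (379, 165) edges (325, 192) (271, 207)
4 -10 bar ends (291, 102) (306, 297) ear (383, 188) edges (326, 197) (270, 202)
4 -20 bar ends (307, 102) (289, 297) ear (383, 212) edges (326, 202) (270, 197)
```

drive_tool --targets '[[[1,3,1,-10,0],[1,7,2,-26,0],[1,9,1,-30,0],[1,12,0.5,-34,0],[1,12,0.5,-34,0]]]'

```text
time: 11.35
tool_pos: [521.9, -125.8, 364.3]
eef_rot: [0.419, -3.113, 0.001]
contact_force: [0.2, -0.4, 0.2]
gripper_width: -0.001
finger_force: 0.0
```

drive_tool --targets '[[[1,1,-0.3,-2,0],[1,2,-0.6,-4,0],[1,2.5,-0.8,-5,0]]]'

```text
time: 11.72
tool_pos: [524.2, -126.5, 359.7]
eef_rot: [-0.419, 3.113, 0.0]
contact_force: [-0.0, 0.2, 0.1]
gripper_width: -0.003
finger_force: 0.0
```

drive_tool --targets '[[[1,0.5,-0.2,-1.5,0],[1,1,-0.4,-3,0],[1,1.5,-0.5,-4,0]]]'

```text
time: 12.1
tool_pos: [525.5, -127.2, 357.0]
eef_rot: [-0.419, 3.113, 0.001]
contact_force: [-10.6, 2.6, 19.2]
gripper_width: -0.003
finger_force: 10.9
```

drive_tool --targets '[[[1,0.5,-0.2,-0.8,0],[1,0.8,-0.2,-1.3,0],[1,0.8,-0.2,-1.3,0]]]'

```text
time: 12.48
tool_pos: [525.8, -127.5, 356.8]
eef_rot: [-0.419, 3.114, 0.003]
contact_force: [-15.0, 4.2, 25.5]
gripper_width: -0.001
finger_force: 15.0
```

Pressing went stiff at about 30 N with the bar top at its flush height. Now I'll straddle the bar and turn it.

drive_tool --targets '[[[1,-1,0,10,0],[0.74,2,0,28,0],[0.74,14,0,25,-3.5],[0.74,14,0,5,-3.5],[0.74,14,0,-9,-3.5]]]'

```text
time: 13.1
tool_pos: [540.5, -127.1, 344.5]
eef_rot: [0.324, -3.124, 0.0]
contact_force: [0.7, 1.5, 0.1]
gripper_width: 0.26
finger_force: 0.0
```

drive_tool --targets '[[[0.74,0,0,0,0],[0.82,0,0,0,0],[0.82,0,0,0,0]]]'

```text
time: 13.48
tool_pos: [540.6, -127.2, 346.0]
eef_rot: [-0.324, 3.124, -0.0]
contact_force: [-0.3, 1.1, -0.9]
gripper_width: 0.178
finger_force: 0.3
```

drive_tool --targets '[[[0.82,0,0,0,-9],[0.82,0,0,0,-18],[0.82,0,0,0,-27],[0.82,0,0,0,-36],[0.82,0,0,0,-36]]]'

```text
time: 14.1
tool_pos: [540.6, -127.2, 345.9]
eef_rot: [0.656, 3.072, -0.0]
contact_force: [1.2, -0.1, 0.1]
gripper_width: 0.179
finger_force: 0.0
```

drive_tool --targets '[[[0.82,0,0,0,-8],[0.82,0,0,0,-16],[0.82,0,0,0,-22],[0.82,0,0,0,-26],[0.82,0,0,0,-26]]]'

```text
time: 14.72
tool_pos: [540.9, -126.8, 346.3]
eef_rot: [1.324, 2.848, 0.002]
contact_force: [-0.8, 2.0, 5.2]
gripper_width: 0.188
finger_force: 12.6
```

```bash
python3 - <<'E'
from plant import *
o=observe();print(o["torque"],o["contact_force"],o["q"][6])
E
```

```text
[0.49958655 0.14945359 0.34058122] [-0.82079111  2.01567318  5.22883629] 1.1125617893125457
```

drive_tool --targets '[[[0.82,0,0,0,-5],[0.82,0,0,0,-10],[0.82,0,0,0,-10]]]' --newtons 60

```text
time: 15.1
tool_pos: [540.7, -126.9, 346.3]
eef_rot: [1.569, 2.721, 0.002]
contact_force: [-2.9, 2.6, 7.5]
gripper_width: 0.18
finger_force: 13.5
```

```bash
python3 - <<'E'
from plant import *
o=observe();print(o["torque"],o["contact_force"],o["q"][6])
E
```

```text
[0.58229028 0.45500059 0.24445343] [-2.9041149   2.59220311  7.48588114] 0.9520814001633168
```

drive_tool --targets '[[[0.82,0,0,0,-5],[0.82,0,0,0,-10],[0.82,0,0,0,-10]]]'

```text
time: 15.48
tool_pos: [540.7, -126.7, 346.5]
eef_rot: [-1.799, -2.576, -0.002]
contact_force: [-3.7, 3.1, 9.2]
gripper_width: 0.18
finger_force: 28.4
```

```bash
python3 - <<'E'
from plant import *
o=observe();print(o["torque"],o["contact_force"],o["q"][6])
E
```

```text
[0.7790566  0.72334748 0.6887711 ] [-3.68355921  3.06334096  9.20653316] 0.7934775491556403
```

drive_tool --targets '[[[0.74,0,0,0,5],[0.65,0,0,0,10],[0.6,0,0,8,10],[0.6,-10,0,45,10],[0.6,-35,0,75,10]]]'

```text
time: 16.1
tool_pos: [505.7, -127.2, 422.0]
eef_rot: [1.574, 2.718, -0.001]
contact_force: [0.5, -0.1, 0.8]
gripper_width: 0.402
finger_force: 0.0
```

```bash
python3 - <<'E'
from plant import *
from h import *
o=observe();print(o["tool_pos"],o["contact_force"],o["gripper_width"])
c=read_camera("wrist"); np.savez("w8.npz",**c); w=c["image"][:,:,::-1]
X=np.array([-.338,.869,-.36]);Y=np.array([-.795,-.469,-.387]);m=np.array([-.507,.154,.848]);seat=np.array([558,-133,149.5])
u,v=map(int,proj(c,seat+20*m,True));u0,v0=min(max(u-60,0),392),min(max(v-60,0),264);print(u0,v0)
cv2.imwrite("pics/w8.png",cv2.resize(w[v0:v0+120,u0:u0+120],(600,600),interpolation=cv2.INTER_CUBIC))
P=lambda p:tuple(((np.array(proj(c,p,True))-[u0,v0])*5).round(0).astype(int).tolist())
for phi in(-55,-70,-80):
    a=np.radians(phi);x=np.cos(a)*X+np.sin(a)*Y;y=np.cross(m,x);O=seat-14*m
    print(phi,"bar ends",P(O+17*y+56*m),P(O-17*y+56*m),"ears",P(O+28*x+20*m),P(O-28*x+20*m))
E
```

```text
[ 505.71681694 -127.155524    422.04803378] [ 0.48105182 -0.05290421  0.82011327] 0.40161985075482676
244 164
-55 bar ends (223, 202) (322, 401) ears (464, 230) (185, 378)
-70 bar ends (250, 191) (295, 411) ears (479, 270) (173, 340)
-80 bar ends (268, 188) (276, 413) ears (482, 298) (170, 313)
```

View pics/w8.png

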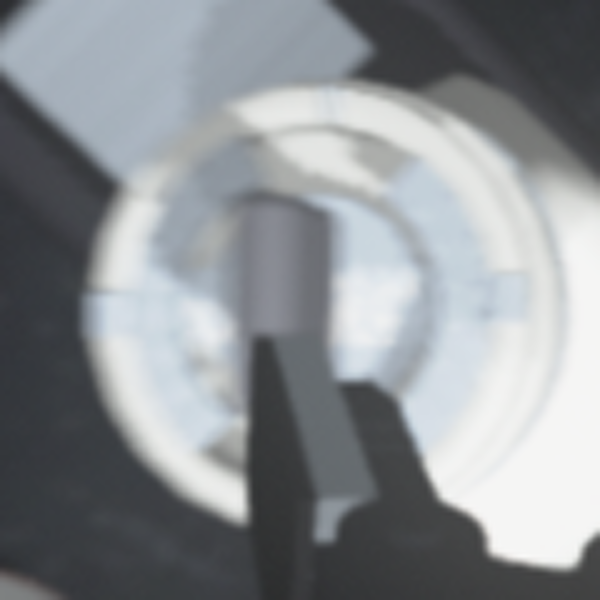

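The bar is vertical in the crop, with its top from about (270,200) downward. That matches the projection for -80°, and not the -55° it would slip back to. The ears are under the lips and the gripper is clear.

```bash
python3 -c "
from plant import *
print(finish_job())"
```

```text
the job is handed in; nothing more can be done
None
```

The burr is seated flush in the grinder's mouth and turned clockwise to its stop. It held there after release, and I handed the job in at about 16 s; the jar, spoon and mug were not approached.

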